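# Pack the full staple carton

### The job

Two look-alike closed staple cartons stand in the little rack; one is full and clearly heavier, the other nearly empty. Lift each in turn clear of the rack to feel its weight and stand it upright on the work board before taking the next; then put the heavier one into the ribbed pocket of the tub, lowering it right down onto the tub's floor before letting go, and press the lid on until it snaps in under both clips. Leave the lighter carton standing on the board outside rack and tub, and do not push the mug, beaker, eraser or USB stick about.

Things in the scene. Friction and masses are not known exactly. Their poses are not given: they have to be found in the camera images.
- board: fixed grey work board lying on the desk, 300 (x) x 710 (y) mm, 30 mm thick: its top is at z = 30 mm; origin at the centre of its underside. Rack, tub, lid, eraser and USB stick are on it; the rest of it is bare, with most room between rack and tub, behind the lid
- carton_1: closed cardboard carton, 60 (own x) x 44 (own y) x 56 (z) mm, with paper labels; origin at the centre of its underside. Looks the same as carton_2. Nearly empty it weighs about 0.12 kg, full about 0.45 kg; which one is full differs from run to run. The contents may shift a little inside. The sides stand a firm grip.
- carton_2: the second carton, same size and looks, origin at the centre of its underside
- carton_rack: fixed dark steel rack, origin at centre of underside. Two bays, centred at own y = +27 and -27 mm, each with a carton whose x lies along the rack's x. Floor 3 mm thick, 64 (x) x 112 (y) mm; upright plates at y = -54.5, 0, 54.5 mm, 3 mm thick, 52 mm long, up to z = 58 mm. Only about 4 mm between carton and plate, so a carton can be taken only by its faces across x, which stand free
- tub: fixed open dark plastic tub, outside 78 (own x) x 112 (own y) x 69 mm high, walls 3 mm, floor 4 mm thick, inside 72 x 106 mm; origin at centre of underside. Ribs inside form a pocket in the middle, and a springy clip stands outside each y end. A carton on the floor is wholly below the rim (its top at 60 mm)
- tub_pocket (a point): centre of the tub's floor, 4 mm above the board, axes as the tub's. Four ribs on the long walls (16 mm inward, 3 mm thick, 55 mm high, at own y = +-28 mm) leave a pocket 72 (x) x 53 (y) mm: a carton fits only with its x along the tub's x, either way round; fingers fit only at its faces across y (31 mm from face to end wall, 40 mm between ribs)
- clip_a_barb (a point): barb of a springy clip outside the tub's +y end, 26 mm wide; point: its lower inner edge, 55.5 mm from the tub's middle, 74.5 mm above the board. The barb slopes up and outward to 85 mm; it yields outward as the lid is pressed past it, then springs back over the lid's plate. Snapping both takes 8 to 20 N of push on the lid's middle
- clip_b_barb (a point): the same at the tub's -y end
- lid: loose dark lid, 82 (own x) x 116 (own y) mm, right way up on the board; origin at centre of underside. Locating frame 65 x 100.5 mm, z = 0 to 5 mm, goes inside the tub's rim; plate z = 5 to 9; grip rib in the middle, 50 mm along x, 14 mm wide, z = 9 to 31. Fits either way round, its y along the tub's y. Snapped on, its plate lies on the rim: origin 64 mm above the tub's
- mug: white mug, 97 mm high, a bystander; origin at the centre of its underside
- white_beaker: white oval beaker holding small things, 124x63x115 mm, a bystander; origin at the centre of its underside
- eraser: eraser, 21x44x13 mm, a bystander; origin at the centre of its underside
- usb_stick: USB stick, 18x54x8 mm, a bystander; origin at the centre of its underside

How it is judged:
On the way, in this order (a step that is already met when the one before it is completed fails the run):
1. a carton is lifted clear of the rack (height (world z) of any of carton_1, carton_2 above 0.08 m), for 0.2 s.
2. the other carton is lifted while the first stands on the board outside the rack (((height (world z) of carton_1 above 0.08 m and height (world z) of carton_2 below 0.036 m and angle between carton_2's own z axis and vertical below 0.1 rad and horizontal distance between carton_2 and carton_rack above 0.065 m) or (height (world z) of carton_2 above 0.08 m and height (world z) of carton_1 below 0.036 m and angle between carton_1's own z axis and vertical below 0.1 rad and horizontal distance between carton_1 and carton_rack above 0.065 m))), for 0.2 s.
3. a carton is down on the tub's floor, in the pocket, still held (((x of carton_1 in the frame of tub between -0.008 and 0.008 m and y of carton_1 in the frame of tub between -0.008 and 0.008 m and z of carton_1 in the frame of tub between -0.001 and 0.009 m and contact force between carton_1 and the fingers above 0.5 N) or (x of carton_2 in the frame of tub between -0.008 and 0.008 m and y of carton_2 in the frame of tub between -0.008 and 0.008 m and z of carton_2 in the frame of tub between -0.001 and 0.009 m and contact force between carton_2 and the fingers above 0.5 N))), for 0.1 s.
At the end, for the whole second after the job is handed in: heavier carton upright on the tub's floor, within 8 mm of the pocket's middle; lid snapped on: origin under 66.8 mm above the tub's, within 7 mm sideways, tilt under 0.04 rad; lighter carton upright at rest on the board, its middle over 65 mm from those of rack and tub (((x of carton_1 in the frame of tub between -0.008 and 0.008 m and y of carton_1 in the frame of tub between -0.008 and 0.008 m and z of carton_1 in the frame of tub between -0.001 and 0.009 m and angle between each of carton_1, carton_2's own z axis and vertical below 0.08 rad and contact force between carton_1 and tub above 2.6 N and height (world z) of carton_2 below 0.035 m and horizontal distance between carton_2 and carton_rack above 0.065 m and horizontal distance between carton_2 and tub above 0.065 m and linear speed of carton_2 below 0.02 m/s) or (x of carton_2 in the frame of tub between -0.008 and 0.008 m and y of carton_2 in the frame of tub between -0.008 and 0.008 m and z of carton_2 in the frame of tub between -0.001 and 0.009 m and angle between each of carton_2, carton_1's own z axis and vertical below 0.08 rad and contact force between carton_2 and tub above 2.6 N and height (world z) of carton_1 below 0.035 m and horizontal distance between carton_1 and carton_rack above 0.065 m and horizontal distance between carton_1 and tub above 0.065 m and linear speed of carton_1 below 0.02 m/s)) and horizontal distance between lid and tub below 0.007 m and z of lid in the frame of tub between 0.06 and 0.0668 m and angle between lid's own z axis and vertical below 0.04 rad and angle between the y axis of lid and the y axis of tub, either way round below 0.08 rad and linear speed of lid below 0.02 m/s); the robot touches nothing.
It fails at once if the white mug is moved by more than 4 cm (distance of mug from where it was at the start of the episode above 0.04 m).
It fails at once if the white oval beaker with things in it is moved by more than 4 cm (distance of white_beaker from where it was at the start of the episode above 0.04 m).
It fails at once if the eraser is moved by more than 4 cm (distance of eraser from where it was at the start of the episode above 0.04 m).
It fails at once if the USB stick is moved by more than 4 cm (distance of usb_stick from where it was at the start of the episode above 0.04 m).
It also fails if it takes over 72 s, if anything falls off the work surface, if the arm or the gripper's body presses on something with over 40 N, if the wrist force passes 120 N, or if a joint passes its speed limit or range.

### The arm

A 6-joint arm with a two-finger parallel gripper is mounted at the origin on a cart in front of the work surface, level with it; the furniture and walls round the work are solid. World frame = base frame: x ahead of the robot, y to its left, z up, the work surface at z = 0. Lengths are in m, angles in rad, forces in N, time in s.
With the tool pointing down it reaches from about 0.3 to 0.75 m from the base axis. Payload 8.5 kg.
Tool frame: the origin (TCP) lies midway between the tips of the shut fingers; the grasp point (between the pads) lies ctrl.grip_point_offset behind it (ctrl.grip_point_offset is the distance from the TCP to the grasp point, in m); z points along the fingers, y is the line along which they close (so a half turn about z gives the same grasp; the last joint's range is limited). The gripper opens to 85 mm and grips with 20 to 120 N. Pads are 22 mm wide; open, the fingers measure 114 mm over their backs; the gripper's body (76 mm by 85 mm) begins 54 mm behind the grasp point. The pads swing forward as they close: fully open they stand 13 mm farther back than shut.
Start: joints at [1.026, 0.381, 1.297, -0, 1.464, -0.215], TCP at [0.178, 0.52, 0.192] pointing down, gripper open.
Joint ranges: [-3.11, 3.11], [-0.89, 2.33], [0.22, 2.48], [-1.42, 4.56], [0.17, 2.85], [-2.88, 2.88]. Speed limits (rad/s): [2.39, 2.39, 3.14, 3.14, 3.14, 3.14].

### API

Orientations are given as a unit quaternion [w, x, y, z].
In Python, from station import ctrl, cams gives the robot as it stands.
- The arm moves only by the shell command python3 -m creep 'ROWS' [FORCE]. ROWS is JSON, a list of rows, each a list of 7 numbers: the gripper's target within -1 to 1 (fully open at 1, half-way at 0, shut at -1), then the shift along the tool's x, y, z in m, then the turn, a rotation vector about the tool's x, y, z in units of 8 degrees (1.0 is 8 degrees). A call has 1 to 8 rows; each row is the pose to reach, as a shift and turn from the pose commanded when the call began, along the tool's axes at that moment; what a row does not reach only later rows make up. A row lasts 1/8 s, in which the tool goes at most 62.5 mm and 10.7 degrees, less where a joint would pass 70% of its speed; a pose out of reach is approached as far as the arm can. A call with a gripper value outside its range is refused whole. The fingers move at their own pace and stop on an object; FORCE is the grip in N (left out, the last holds). Time passes only in rows, so rows that repeat a pose let the fingers close. It gives the time, the measured TCP pose, the force, the opening and the grip force at its end, in the units of the state.
- ctrl.state(): the state, without advancing time (a new reading comes with each control period).
- cams.capture(name): name is "side" or "top" or "wrist"; returns the picture (400x640x3 uint8, red, green, blue); there is no depth.
- cams.camera_params(name): a dict with "vfov" (degrees; the focal length in pixels is half the picture's height over the tangent of half this angle, whatever the lens; pixels are square), "cx", "cy" (the principal point, pixels), "rvec" (rotation vector, rad) and "tvec" (3), from world to camera coordinates, as OpenCV has them; the wrist camera has in their place "T_tool_cam" (4x4, takes a point from camera to tool coordinates, whose origin is the TCP and whose axes are the flange's). Camera axes: x right, y down, z forward; pixel columns grow to the right and rows downward; lengths in m; the calibration is good to about 2 mm. The wrist camera is an equidistant fisheye: a pixel r from the principal point sees the ray r / f radians off the axis. A picture is of the moment at which its call begins: read the wrist's pose just before it. camera_params takes no time and is no camera call.
- ctrl.job_done(): hands the job in; it is judged then, once.
The state is a dict: "clock": time; "qpos": joint angles; "joint_vel": joint speeds; "joint_efforts": joint torques, N m; "tcp_pos": TCP position; "ee_rot": TCP orientation; "contact_force": force on the tool from outside, world axes, zero at the start; "torque": the same for the moment, N m; "gripper_width": finger opening in m; "finger_force": force on a finger pad.
Only numpy, scipy, OpenCV 4.12 (cv2) and the standard library are available. Lean on these libraries where they do the work, as an engineer would, in place of code of your own. Each camera call takes 0.05 s, during which the arm holds its last target. There are 200 camera calls.

## Working session

There is one attempt and no reset: what is moved stays moved. The work goes in short steps, Python scripts to look and compute and a shell command to move; the robot and the scene stay as the last step left them, time stands still between calls to the robot, and variables do not carry over. Pictures are saved under pics/ and viewed, at most 10 in all, crops included, and the job is handed in when it is done.

```bash
mkdir -p pics; ls; cat > h.py <<'E'
import numpy as np, cv2
from station import ctrl, cams
from scipy.spatial.transform import Rotation as R
def snap(n,f):
    s=ctrl.state(); im=cams.capture(n); cv2.imwrite('pics/'+f,im[:,:,::-1]); return im,s
def ray(n,u,v,s=None):
    p=cams.camera_params(n); f=200/np.tan(np.radians(p['vfov'])/2)
    x,y=(u-p['cx']),(v-p['cy'])
    if n=='wrist':
        r=np.hypot(x,y); t=r/f; d=np.array([x/r*np.sin(t),y/r*np.sin(t),np.cos(t)])
        T=np.array(p['T_tool_cam']); q=s['ee_rot']; Rt=R.from_quat([q[1],q[2],q[3],q[0]]).as_matrix()
        return Rt@T[:3,3]+np.array(s['tcp_pos']), Rt@T[:3,:3]@d
    Rm=cv2.Rodrigues(np.array(p['rvec'],float))[0]
    return -Rm.T@np.array(p['tvec']).ravel(), Rm.T@np.array([x/f,y/f,1])
def hit(n,u,v,z,s=None):
    o,d=ray(n,u,v,s); return (o+d*(z-o[2])/d[2])
E
python3 - <<'E'
from h import *
for n in('top','side'): snap(n,n+'0.png')
s=ctrl.state(); print(s, ctrl.grip_point_offset)
for n in('top','side','wrist'):print(cams.camera_params(n))
E
```

```text
pics
{'clock': 0.1, 'qpos': array([ 1.02570514e+00,  3.81139280e-01,  1.29815732e+00,  1.23872487e-05,
        1.46357966e+00, -2.15274262e-01]), 'joint_vel': array([ 0.00072931, -0.0016339 , -0.00137663, -0.00073561,  0.00233146,
       -0.00091896]), 'joint_efforts': array([ 4.37650378e-03, -4.49222875e+01, -2.31655008e+01, -1.78898804e-04,
        3.68785972e-03, -1.64380475e-05]), 'tcp_pos': array([0.17795352, 0.52009682, 0.19187715]), 'ee_rot': array([-2.43886071e-04,  1.64162659e-01,  9.86433074e-01, -5.93694557e-04]), 'contact_force': array([-0.20403397, -0.19708387,  1.14356756]), 'torque': array([ 0.03089273,  0.0166562 , -0.00535679]), 'finger_force': 0.0, 'gripper_width': 0.08559156115138775} 0.0187
{'vfov': 48.67457368862334, 'cx': 324.1750973693619, 'cy': 199.2183311066439, 'rvec': array([ 2.15832438, -2.20386135,  0.09984563]), 'tvec': array([0.03742866, 0.52420702, 1.19997317])}
{'vfov': 46.15941748197123, 'cx': 315.72269437248366, 'cy': 212.1234398473976, 'rvec': array([ 0.41143234, -2.41307497,  1.61828076]), 'tvec': array([0.51259494, 0.14269076, 1.23230459])}
{'vfov': 65.70646984690485, 'cx': 321.39167070909, 'cy': 202.5883121205445, 'T_tool_cam': array([[ 1.16514649e-03, -9.57597531e-01, -2.88106943e-01,
         7.27134876e-02],
       [ 9.99999310e-01,  1.15888278e-03,  1.92298010e-04,
        -5.39894536e-04],
       [ 1.49738077e-04, -2.88106968e-01,  9.57598221e-01,
        -1.80681094e-01],
       [ 0.00000000e+00,  0.00000000e+00,  0.00000000e+00,
         1.00000000e+00]])}
```

View pics/top0.png

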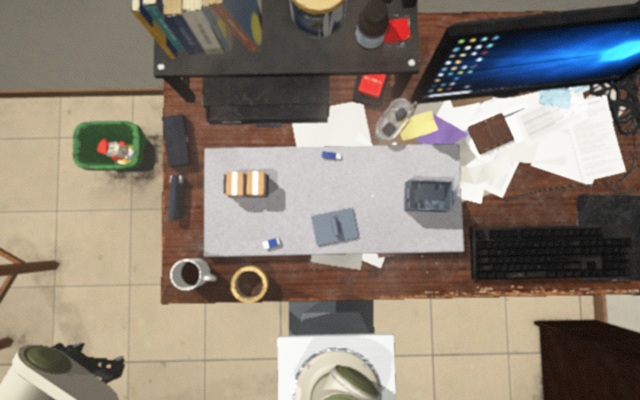

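The top view shows the rack with the cartons near (246,184), the tub at (429,196), the lid at (335,226), the USB stick at (332,155) and the eraser at (271,243). The mug and beaker are at (190,273) and (249,284). I'll zoom in on the objects.

```bash
python3 - <<'E'
from h import *
im=cv2.imread('pics/top0.png')[140:262,200:470]
a=cv2.resize(im[:,:],None,fx=2.96,fy=2.96,interpolation=cv2.INTER_CUBIC)
# three crops: rack, tub, lid at 6x
full=cv2.imread('pics/top0.png')
c=[cv2.resize(full[y:y+46,x:x+64],None,fx=6,fy=6,interpolation=cv2.INTER_CUBIC) for x,y in((214,162),(397,173),(303,204),(303,140))]
m=np.vstack([np.hstack(c[:2]),np.hstack(c[2:])])
cv2.imwrite('pics/z0.png',m)
for nme,u,v,z in(('rack',246,184,.086),('tub',429,196,.099),('lid',335,226,.04),('bl',204.5,148.5,.03),('br',462,251,.03),('eras',271,243,.04),('usb',332,155,.035)):print(nme,hit('top',u,v,z))
E
```

```text
rack [0.56374917 0.23120175 0.086     ]
tub [ 0.52111233 -0.24504623  0.099     ]
lid [ 0.44993441 -0.00117698  0.04      ]
bl [0.67194719 0.35484682 0.03      ]
br [ 0.37494043 -0.34581104  0.03      ]
eras [0.40776237 0.17259468 0.04      ]
usb [0.64572668 0.00240825 0.035     ]
```

View pics/z0.png

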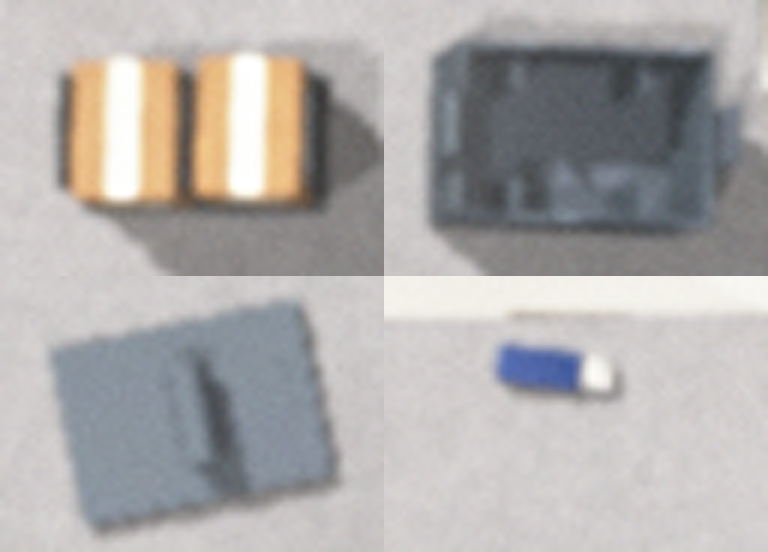

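The crops show the cartons' top centres at about (234.5,183.7) and (255.5,183.2). The lid is turned about 10° and the tub is close to axis-aligned.

```bash
python3 - <<'E'
from h import *
def z(px,py,ox,oy,h): return hit('top',ox+px/6-.4,oy+py/6-.4,h)[:2]
for n,c in(('cL',[(72,60),(178,60),(182,203),(74,203)]),('cR',[(192,57),(300,55),(305,197),(196,200)])):
    P=np.array([z(a,b,214,162,.089) for a,b in c]); print(n,P.mean(0),P.round(3).tolist())
P=np.array([z(a,b,303,204,.039) for a,b in [(50,74),(300,25),(338,203),(97,255)]]);print('lid',P.mean(0),P.round(3).tolist())
v=P[0]+P[3]-P[1]-P[2];print('lid y ang',np.degrees(np.arctan2(v[1],v[0])))
P=np.array([z(a,b,397,173,.099) for a,b in [(50,50),(328,48),(328,227),(48,225)]]);print('tub',P.mean(0),P.round(3).tolist())
E
python3 -m creep '[[1,0,0,0,0,0,1.2],[1,0,0,0,0,0,2.4],[1,0,0,0,0,0,3.6],[1,0,0,0,0,0,4.8]]' 40
```

```text
cL [0.56532883 0.26026376] [[0.597, 0.284], [0.596, 0.238], [0.533, 0.236], [0.534, 0.283]]
cR [0.56611171 0.20720358] [[0.597, 0.232], [0.597, 0.184], [0.535, 0.183], [0.535, 0.23]]
lid [ 0.44787831 -0.00202828] [[0.479, 0.064], [0.498, -0.05], [0.418, -0.065], [0.397, 0.044]]
lid y ang 100.39280113938297
tub [ 0.52253257 -0.24256711] [[0.562, -0.184], [0.56, -0.305], [0.482, -0.301], [0.486, -0.18]]
clock: 0.6
tcp_pos: [0.178, 0.5202, 0.192]
ee_rot: [-0.0, 0.482, 0.876, -0.0]
contact_force: [-0.9, 0.0, 0.4]
gripper_width: 0.0857
finger_force: 0.0
```

```bash
cat > go.py <<'E'
import sys
from h import *
x,y,z,yaw=map(float,sys.argv[1:5]); s=ctrl.state(); q=s['ee_rot']
M=R.from_quat([q[1],q[2],q[3],q[0]]); a=np.radians(yaw)
yv=np.array([np.cos(a),np.sin(a),0]); zv=np.array([0,0,-1]); G=R.from_matrix(np.c_[np.cross(yv,zv),yv,zv])
print('shift',(M.inv().apply(np.array([x,y,z])-s['tcp_pos'])).round(4),'turn',(np.degrees((M.inv()*G).as_rotvec())/8).round(3),'|d|',np.linalg.norm(np.array([x,y,z])-s['tcp_pos']).round(3),'z',round(s['tcp_pos'][2],4),'F',s['contact_force'].round(2),s['clock'])
E
python3 go.py .566 .207 .192 1
```

```text
shift [-4.723e-01  1.599e-01  1.000e-04] turn [-0.005  0.004  3.924] |d| 0.499 z 0.192 F [-0.95  0.03  0.42] 0.6
```

```bash
python3 -m creep '[[1,-0.059,0.02,0,0,0,0.5],[1,-0.118,0.04,0,0,0,1],[1,-0.177,0.06,0,0,0,1.5],[1,-0.236,0.08,0,0,0,2],[1,-0.295,0.1,0,0,0,2.5],[1,-0.354,0.12,0,0,0,3],[1,-0.413,0.14,0,0,0,3.5],[1,-0.472,0.16,0,0,0,3.92]]'; python3 go.py .566 .207 .192 1; python3 - <<'E'
from h import *
im,s=snap('wrist','w1.png')
E
```

```text
clock: 1.6
tcp_pos: [0.569, 0.2081, 0.1921]
ee_rot: [-0.0, 0.7, 0.715, -0.0]
contact_force: [-0.1, 0.4, -0.3]
gripper_width: 0.0858
finger_force: 0.0
shift [-0.001  -0.0031  0.0001] turn [-0.005 -0.     0.027] |d| 0.003 z 0.1921 F [-0.1   0.38 -0.25] 1.6
```

View pics/w1.png

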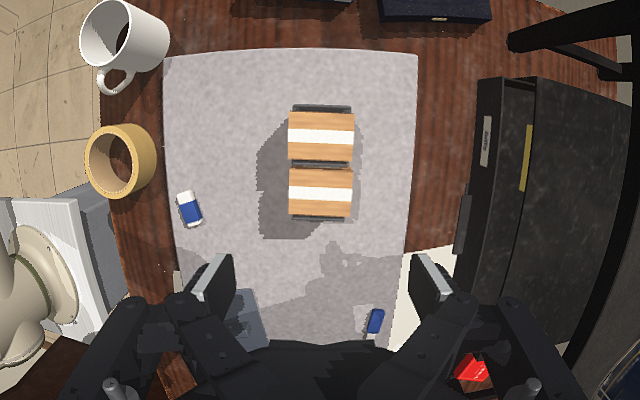

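The wrist view shows both cartons, with top corners at about (290,169)/(352,169)/(351,217)/(289,216) for the near one and (290,112)/(354,112)/(354,162)/(289,161) for the far one.

```bash
python3 - <<'E'
from h import *
s=ctrl.state()
for c in([(291,170),(352,168),(352,218),(289,215)],[(290,113),(355,112),(354,163),(289,161)]):
    P=np.array([hit('wrist',a,b,.089,s)[:2] for a,b in c]); print(P.mean(0),P.round(3).tolist())
E
python3 go.py .566 .207 .045 1
```

```text
[0.57435115 0.19942016] [[0.546, 0.221], [0.603, 0.224], [0.605, 0.175], [0.544, 0.177]]
[0.57449639 0.25231053] [[0.545, 0.274], [0.604, 0.276], [0.604, 0.229], [0.544, 0.23]]
shift [ 0.0045 -0.0082  0.1461] turn [ 0.008  0.016 -0.027] |d| 0.146 z 0.1911 F [ 0.54 -5.74 -1.69] 1.65
```

```bash
python3 -m creep '[[1,0,0,0,0,0,0],[1,0,0,0,0,0,0],[1,0,0,0,0,0,0]]'; python3 go.py .567 .206 .044 1
```

```text
clock: 2.02
tcp_pos: [0.5669, 0.2106, 0.1927]
ee_rot: [0.0, 0.698, 0.716, 0.0]
contact_force: [-0.2, 0.4, 0.7]
gripper_width: 0.0853
finger_force: 0.0
shift [-4.600e-03 -1.000e-04  1.487e-01] turn [ 0.001 -0.001  0.056] |d| 0.149 z 0.1927 F [-0.16  0.39  0.72] 2.025
```

```bash
python3 -m creep '[[1,-0.004,0,0.05,0,0,0.05],[1,-0.004,0,0.1,0,0,0.05],[1,-0.004,0,0.135,0,0,0.05],[1,-0.004,0,0.149,0,0,0.05],[1,-0.004,0,0.149,0,0,0.05]]' 40; python3 -m creep '[[-1,0,0,0,0,0,0],[-1,0,0,0,0,0,0],[-1,0,0,0,0,0,0],[-1,0,0,0,0,0,0],[-1,0,0,0,0,0,0]]' 40
```

```text
clock: 2.65
tcp_pos: [0.5677, 0.2061, 0.0437]
ee_rot: [-0.0, 0.701, 0.713, -0.0]
contact_force: [0.0, 0.9, 0.7]
gripper_width: 0.0852
finger_force: 0.0
clock: 3.28
tcp_pos: [0.5702, 0.2066, 0.05]
ee_rot: [0.003, 0.701, 0.713, 0.004]
contact_force: [-12.9, 0.8, 39.4]
gripper_width: -0.0003
finger_force: 19.6
```

```bash
python3 - <<'E'
from h import *
im,s=snap('side','s1.png')
w,s=snap('wrist','w2.png'); print(s['gripper_width'],s['finger_force'],s['contact_force'],s['tcp_pos'])
cv2.imwrite('pics/c2.png',np.vstack([cv2.resize(im[100:260,80:400,::-1],(640,320)),cv2.resize(w[100:280,160:480,::-1],(480,270),)[:, :].copy() if 0 else cv2.resize(w[120:260,200:440,::-1],(640,280),fx=1)[:280]]))
E
```

```text
0.0002745443627874603 17.962761340895668 [-9.06934263  0.67540046 35.13569694] [0.57000496 0.20656364 0.04999888]
```

View pics/c2.png

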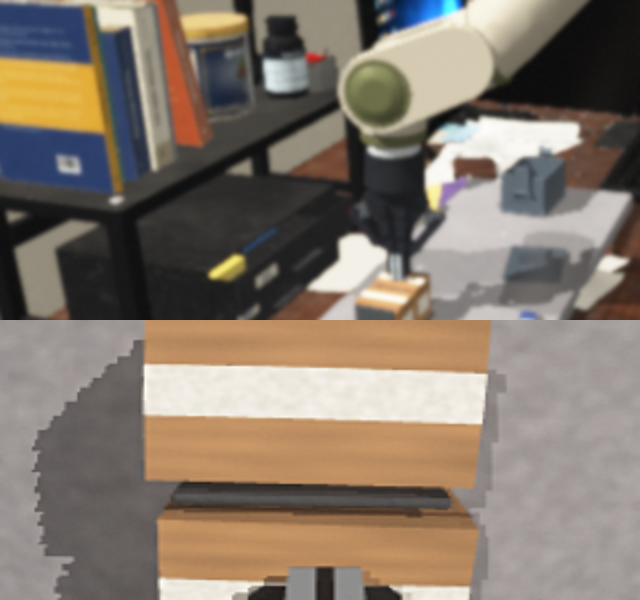

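The fingers closed on top of the carton. The contact height and the finger pixels both put the real fingertips about 39 mm behind the reported TCP, so I'll apply that offset from here. I'll raise the arm, open the gripper and check.

```bash
python3 -m creep '[[-1,0,0,-0.02,0,0,0],[1,0,0,-0.04,0,0,0],[1,0,0,-0.05,0,0,0],[1,0,0,-0.05,0,0,0],[1,0,0,-0.05,0,0,0],[1,0,0,-0.05,0,0,0]]'; python3 - <<'E'
from h import *
im,s=snap('wrist','w3.png'); print(s['tcp_pos'],s['gripper_width'],s['contact_force'])
E
```

```text
clock: 4.12
tcp_pos: [0.5676, 0.2055, 0.0927]
ee_rot: [-0.0, 0.701, 0.713, -0.001]
contact_force: [0.0, -0.6, -0.7]
gripper_width: 0.0852
finger_force: 0.0
[0.56755921 0.20553182 0.0926571 ] 0.08517105047258162 [ 0.00477218 -0.60624098 -0.67455563]
```

View pics/w3.png

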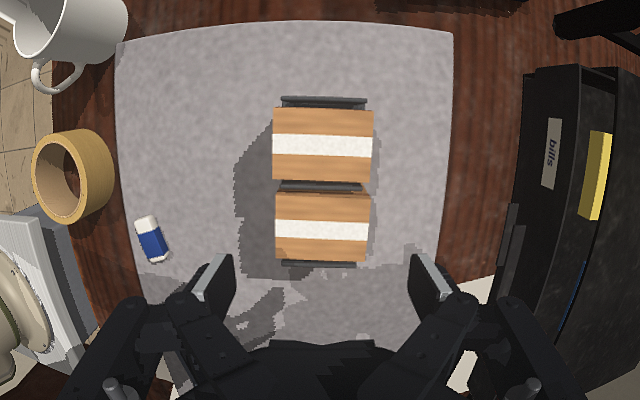

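Both cartons are still square in the rack. The near one has corners (277,195),(369,195),(368,262),(275,260); the far one has (272,108),(372,111),(372,183),(272,180).

```bash
python3 - <<'E'
from h import *
s=ctrl.state()
for c in([(277,195),(369,195),(368,262),(275,260)],[(272,108),(372,111),(372,183),(272,180)]):
    P=np.array([hit('wrist',a,b,.089,s)[:2] for a,b in c]); print(P.mean(0),P.round(3).tolist())
E
python3 go.py .568 .206 .008 1
```

```text
[0.5687566  0.20464118] [[0.54, 0.227], [0.597, 0.228], [0.6, 0.181], [0.537, 0.182]]
[0.567643  0.2582533] [[0.538, 0.281], [0.597, 0.28], [0.599, 0.236], [0.537, 0.237]]
shift [0.0004 0.0005 0.0848] turn [-0.008  0.001 -0.007] |d| 0.085 z 0.0928 F [-0.59 -0.09  0.54] 4.175
```

```bash
python3 -m creep '[[1,0,0,0.04,0,0,0],[1,0,0,0.065,0,0,0],[1,0,0,0.085,0,0,0],[1,0,0,0.088,0,0,0],[1,0,0,0.088,0,0,0]]' 45; python3 -m creep '[[-1,0,0,0,0,0,0],[-1,0,0,0,0,0,0],[-1,0,0,0,0,0,0],[-1,0,0,0,0,0,0]]' 45
```

```text
clock: 4.8
tcp_pos: [0.5681, 0.2057, 0.0058]
ee_rot: [0.0, 0.701, 0.713, 0.0]
contact_force: [-1.6, 0.2, -0.3]
gripper_width: 0.0857
finger_force: 0.0
clock: 5.3
tcp_pos: [0.5684, 0.2057, 0.0065]
ee_rot: [0.001, 0.701, 0.713, 0.001]
contact_force: [-0.5, 0.2, 6.0]
gripper_width: 0.06
finger_force: 48.6
```

```bash
python3 -m creep '[[-1,0,0,-0.025,0,0,0],[-1,0,0,-0.06,0,0,0],[-1,0,0,-0.1,0,0,0],[-1,0,0,-0.1,0,0,0],[-1,0,0,-0.1,0,0,0],[-1,0,0,-0.1,0,0,0],[-1,0,0,-0.1,0,0,0]]'; python3 go.py .57 .09 .1 0
```

```text
clock: 6.18
tcp_pos: [0.5675, 0.2055, 0.1045]
ee_rot: [-0.001, 0.701, 0.713, -0.001]
contact_force: [0.4, 0.1, -0.6]
gripper_width: 0.0595
finger_force: 48.5
shift [-0.1156  0.0006  0.0045] turn [-0.012  0.002  0.118] |d| 0.116 z 0.1045 F [ 0.41  0.11 -0.57] 6.175
```

```bash
python3 -m creep '[[-1,-0.035,0,0,0,0,0],[-1,-0.08,0,0,0,0,0],[-1,-0.108,0,0.01,0,0,0.1],[-1,-0.108,0,0.05,0,0,0.1],[-1,-0.108,0,0.085,0,0,0.1],[-1,-0.108,0,0.098,0,0,0.1],[-1,-0.108,0,0.1015,0,0,0.1],[-1,-0.108,0,0.1015,0,0,0.1]]'
```

```text
clock: 7.18
tcp_pos: [0.5703, 0.0977, 0.0048]
ee_rot: [0.001, 0.706, 0.708, 0.001]
contact_force: [-0.3, 0.8, -1.7]
gripper_width: 0.0597
finger_force: 48.6
```

```bash
python3 -m creep '[[-1,0,0,0.001,0,0,0],[-1,0,0,0.001,0,0,0],[-1,0,0,0.001,0,0,0]]'; python3 go.py .5703 .0977 .0035 1
```

```text
clock: 7.55
tcp_pos: [0.57, 0.0977, 0.0036]
ee_rot: [0.0, 0.706, 0.708, 0.0]
contact_force: [-1.1, -0.1, 3.8]
gripper_width: 0.0602
finger_force: 48.8
shift [0.     0.0003 0.0001] turn [ 0.008  0.    -0.106] |d| 0.0 z 0.0036 F [-1.14 -0.09  3.77] 7.55
```

```bash
python3 -m creep '[[1,0,0,0,0,0,0],[1,0,0,0,0,0,0],[1,0,0,0,0,0,0],[1,0,0,-0.03,0,0,0],[1,0,0,-0.085,0,0,0],[1,0.06,0,-0.09,0,0,0],[1,0.12,0,-0.09,0,0,0],[1,0.16,0,-0.09,0,0,0]]' 45;python3 -m creep '[[1,0,0,0,0,0,0],[1,0,0,0,0,0,0],[1,0,0,0,0,0,0]]'; python3 go.py .567 .259 .0065 1; python3 - <<'E'
from h import *
snap('wrist','w4.png')
E
```

```text
clock: 8.55
tcp_pos: [0.5688, 0.26, 0.093]
ee_rot: [-0.0, 0.706, 0.708, 0.0]
contact_force: [0.9, -0.3, -0.1]
gripper_width: 0.0852
finger_force: 0.0
clock: 8.93
tcp_pos: [0.5695, 0.2565, 0.093]
ee_rot: [0.0, 0.707, 0.707, -0.0]
contact_force: [0.1, 0.6, 0.0]
gripper_width: 0.0852
finger_force: 0.0
shift [ 0.0026 -0.0024  0.0865] turn [-0.001  0.001 -0.118] |d| 0.087 z 0.093 F [0.11 0.56 0.02] 8.925
```

View pics/w4.png

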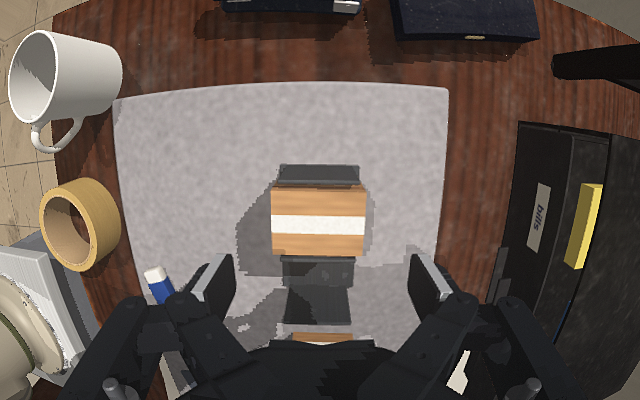

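The second carton stands in its bay (corners about 271..366 × 187..257). The first carton is upright on the board at the bottom edge, near (320,338). I'll descend and grip.

```bash
python3 -m creep '[[1,0.002,-0.002,0.04,0,0,-0.1],[1,0.002,-0.002,0.065,0,0,-0.1],[1,0.002,-0.002,0.082,0,0,-0.1],[1,0.002,-0.002,0.087,0,0,-0.1],[1,0.002,-0.002,0.087,0,0,-0.1]]' 45; python3 -m creep '[[-1,0,0,0,0,0,0],[-1,0,0,0,0,0,0],[-1,0,0,0,0,0,0],[-1,0,0,0,0,0,0]]' 60;  python3 -m creep '[[-1,0,0,-0.025,0,0,0],[-1,0,0,-0.06,0,0,0],[-1,0,0,-0.1,0,0,0],[-1,0,0,-0.1,0,0,0],[-1,0,0,-0.1,0,0,0],[-1,0,0,-0.1,0,0,0],[-1,0,0,-0.1,0,0,0]]'; python3 go.py .57 -.07 .12 1
```

```text
clock: 9.6
tcp_pos: [0.5676, 0.2595, 0.0064]
ee_rot: [0.0, 0.701, 0.713, 0.0]
contact_force: [-0.6, -0.3, 1.1]
gripper_width: 0.085
finger_force: 0.0
clock: 10.1
tcp_pos: [0.5676, 0.2598, 0.0071]
ee_rot: [0.0, 0.701, 0.713, 0.001]
contact_force: [-1.3, 0.4, 6.1]
gripper_width: 0.06
finger_force: 65.7
clock: 10.98
tcp_pos: [0.5668, 0.2595, 0.1047]
ee_rot: [-0.001, 0.701, 0.713, -0.001]
contact_force: [-0.5, -0.7, -4.0]
gripper_width: 0.0599
finger_force: 68.3
shift [-0.3295 -0.0023 -0.0151] turn [-0.014  0.003 -0.007] |d| 0.33 z 0.1047 F [-0.48 -0.69 -3.96] 10.975
```

The first carton weighs about 1.1 N and the second about 4.4 N, so the second is the heavy one. I'll stand it at y = -0.07.

```bash
python3 -m creep '[[-1,-0.05,0,0,0,0,0],[-1,-0.1,0,0,0,0,0],[-1,-0.15,0,0,0,0,0],[-1,-0.2,0,0,0,0,0],[-1,-0.25,0,0,0,0,0],[-1,-0.3,0,0,0,0,0],[-1,-0.33,0,0,0,0,0],[-1,-0.33,0,0,0,0,0]]'; python3 -m creep '[[-1,0,0,0.04,0,0,0],[-1,0,0,0.08,0,0,0],[-1,0,0,0.095,0,0,0],[-1,0,0,0.1005,0,0,0],[-1,0,0,0.101,0,0,0],[-1,0,0,0.101,0,0,0],[-1,0,0,0.101,0,0,0]]'
```

```text
clock: 11.98
tcp_pos: [0.5726, -0.0724, 0.1054]
ee_rot: [-0.0, 0.702, 0.712, -0.0]
contact_force: [0.4, 0.2, -4.7]
gripper_width: 0.0597
finger_force: 65.2
clock: 12.85
tcp_pos: [0.5731, -0.0705, 0.0057]
ee_rot: [0.001, 0.701, 0.713, 0.0]
contact_force: [-0.9, -0.4, -4.9]
gripper_width: 0.0597
finger_force: 67.5
```

```bash
python3 -m creep '[[-1,0,0,0.002,0,0,0],[-1,0,0,0.003,0,0,0],[-1,0,0,0.003,0,0,0]]'; python3 go.py .573 -.0705 .0035 1
```

```text
clock: 13.22
tcp_pos: [0.5731, -0.0704, 0.0041]
ee_rot: [0.001, 0.701, 0.713, 0.0]
contact_force: [-4.5, 2.2, 13.7]
gripper_width: 0.0597
finger_force: 69.9
shift [-0.0001 -0.0001  0.0006] turn [ 0.014  0.007 -0.006] |d| 0.001 z 0.0041 F [-4.49  2.2  13.66] 13.225
```

```bash
python3 -m creep '[[-1,0,0,-0.0015,0,0,0],[1,0,0,-0.0015,0,0,0],[1,0,0,-0.0015,0,0,0],[1,0,0,-0.0015,0,0,0],[1,0,0,-0.04,0,0,0],[1,0,0,-0.09,0,0,0],[1,0,0,-0.1,0,0,-1],[1,0,0,-0.1,0,0,-2.2]]'; python3 -m creep '[[1,0,0,0,0,0,-1.3],[1,0,0,0,0,0,-2.6],[1,0,0,0,0,0,-3.9],[1,0,0,0,0,0,-5.2],[1,0,0,0,0,0,-6.5],[1,0,0,0,0,0,-7.8],[1,0,0,0,0,0,-8.9],[1,0,0,0,0,0,-8.9]]'; python3 -m creep '[[1,0,0,0,0,0,0],[1,0,0,0,0,0,0]]';python3 go.py .573 -.0705 .0035 91; python3 - <<'E'
from h import *
snap('wrist','w5.png')
E
```

```text
clock: 14.22
tcp_pos: [0.5732, -0.0705, 0.1032]
ee_rot: [0.001, 0.582, 0.813, 0.0]
contact_force: [0.8, -0.6, -0.0]
gripper_width: 0.0853
finger_force: 0.0
clock: 15.22
tcp_pos: [0.5727, -0.0704, 0.1019]
ee_rot: [-0.0, 0.003, 1.0, 0.0]
contact_force: [-0.5, 0.8, -0.8]
gripper_width: 0.0855
finger_force: 0.0
clock: 15.48
tcp_pos: [0.5727, -0.0703, 0.1019]
ee_rot: [-0.0, 0.003, 1.0, 0.0]
contact_force: [0.5, -0.8, 0.8]
gripper_width: 0.0858
finger_force: 0.0
shift [-0.0003 -0.0002  0.0984] turn [ 0.    -0.    -0.168] |d| 0.098 z 0.1019 F [ 0.47 -0.81  0.78] 15.475
```

View pics/w5.png

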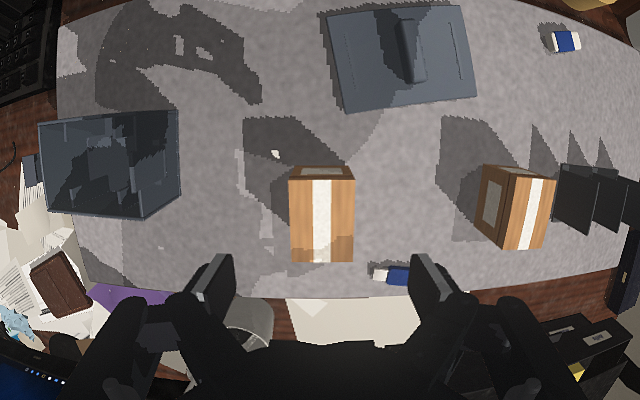

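The heavy carton's top has corners (290,179),(355,179),(353,262),(292,262). The lid plate has corners (326,14),(463,5),(477,97),(347,113). The light carton stands on the right and the tub is on the left.

```bash
python3 - <<'E'
from h import *
s=ctrl.state()
for n,z,c in(('heavy',.086,[(290,179),(355,179),(353,262),(292,262)]),('lid',.039,[(326,14),(463,5),(477,97),(347,113)])):
    P=np.array([hit('wrist',a,b,z,s)[:2] for a,b in c]); v=P[1]+P[2]-P[0]-P[3]; print(n,P.mean(0),P.round(3).tolist(),np.degrees(np.arctan2(v[1],v[0])))
E
```

```text
heavy [ 0.57305836 -0.07025191] [[0.543, -0.091], [0.543, -0.049], [0.603, -0.049], [0.603, -0.092]] 89.7255944302843
lid [ 0.4503543  -0.00210775] [[0.42, -0.067], [0.4, 0.049], [0.481, 0.06], [0.5, -0.051]] 99.81864357612321
```

```bash
python3 -m creep '[[1,0,0,0.04,0,0,0],[1,0,0,0.07,0,0,0],[1,0,0,0.088,0,0,0],[1,0,0,0.092,0,0,0],[1,0,0,0.092,0,0,0]]' 60; python3 -m creep '[[-1,0,0,0,0,0,0],[-1,0,0,0,0,0,0],[-1,0,0,0,0,0,0],[-1,0,0,0,0,0,0],[-1,0,0,0,0,0,0]]' 60; python3 -m creep '[[-1,0,0,-0.03,0,0,0],[-1,0,0,-0.08,0,0,0],[-1,0,0,-0.13,0,0,0],[-1,0,0,-0.15,0,0,0],[-1,0,0,-0.15,0,0,0]]'; python3 go.py .523 -.243 .16 91
```

```text
clock: 16.15
tcp_pos: [0.5729, -0.0704, 0.0103]
ee_rot: [0.0, 0.002, 1.0, -0.0]
contact_force: [-0.4, 0.4, -0.2]
gripper_width: 0.0853
finger_force: 0.0
clock: 16.77
tcp_pos: [0.573, -0.0703, 0.0106]
ee_rot: [0.001, 0.002, 1.0, -0.0]
contact_force: [-1.4, 2.2, 5.8]
gripper_width: 0.0428
finger_force: 62.7
clock: 17.4
tcp_pos: [0.5728, -0.0704, 0.1605]
ee_rot: [0.001, 0.002, 1.0, -0.0]
contact_force: [0.2, -0.6, -5.4]
gripper_width: 0.0432
finger_force: 63.1
shift [ 0.049  -0.1728  0.0005] turn [-0.004  0.01  -0.157] |d| 0.18 z 0.1605 F [ 0.17 -0.55 -5.45] 17.4
```

```bash
python3 -m creep '[[-1,0,-0.05,0,0,0,0],[-1,0,-0.1,0,0,0,0],[-1,0,-0.15,-0.01,0,0,0],[-1,0,-0.173,-0.02,0,0,0],[-1,0,-0.173,-0.02,0,0,0],[-1,0,-0.173,-0.02,0,0,0],[-1,0,-0.173,-0.02,0,0,0],[-1,0,-0.173,-0.02,0,0,0]]'; python3 - <<'E'
from h import *
im,s=snap('wrist','w6.png'); print(s['tcp_pos'],s['ee_rot'])
cv2.imwrite('pics/c6.png',cv2.resize(im[60:300,160:480,::-1],(800,600),interpolation=cv2.INTER_CUBIC))
E
```

```text
clock: 18.4
tcp_pos: [0.5719, -0.2425, 0.1796]
ee_rot: [-0.0, 0.002, 1.0, 0.0]
contact_force: [0.5, 0.6, -4.6]
gripper_width: 0.0436
finger_force: 65.5
[ 0.57192552 -0.2425282   0.17963953] [-2.46680666e-04  1.74854071e-03  9.99998428e-01  1.58528009e-04]
```

View pics/c6.png

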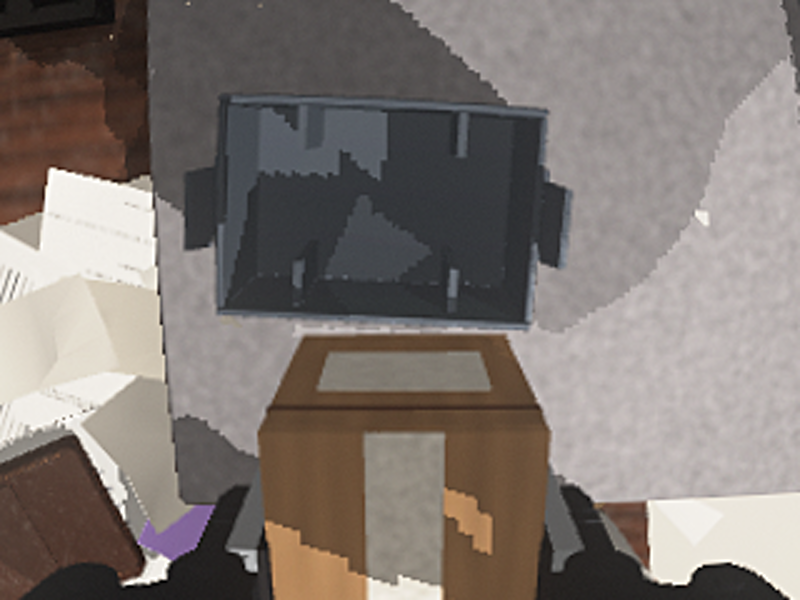

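The tub rim has corners in the crop at (222,94),(548,109),(530,328),(219,314). The rib ends are at about (461,156), (454,270) and (298,262).

```bash
python3 - <<'E'
from h import *
s=ctrl.state()
for n,z,c in(('rim',.099,[(221,94),(549,109),(531,328),(219,314)]),('ribs',.089,[(461,156),(454,268),(298,260)])):
    P=np.array([hit('wrist',160+a/2.5,60+b/2.5,z,s)[:2] for a,b in c]); print(n,P.mean(0),P.round(4).tolist())
    if n=='rim':
        v=P[1]+P[2]-P[0]-P[3];w=P[3]+P[2]-P[0]-P[1]; print(np.degrees(np.arctan2(v[1],v[0])),np.degrees(np.arctan2(w[1],w[0])),np.linalg.norm(v)/2,np.linalg.norm(w)/2)
E
python3 go.py .523 -.243 .18 92
```

```text
rim [ 0.52626268 -0.25150942] [[0.485, -0.3047], [0.491, -0.1943], [0.5673, -0.1984], [0.5618, -0.3086]]
87.01184859710587 -3.0029727303295752 0.11047903888087512 0.07668715083822882
ribs [ 0.53347253 -0.24313591] [[0.508, -0.2232], [0.5478, -0.2253], [0.5446, -0.2809]]
shift [ 0.0489 -0.0005 -0.0002] turn [ 0.001 -0.002 -0.276] |d| 0.049 z 0.1798 F [ 0.08 -0.67 -4.2 ] 18.45
```

```bash
python3 go.py .526 -.2517 .18 87; python3 -m creep '[[-1,0.025,-0.005,0,0,0,0.2],[-1,0.046,-0.009,0,0,0,0.35],[-1,0.046,-0.009,0.03,0,0,0.35],[-1,0.046,-0.009,0.05,0,0,0.35],[-1,0.046,-0.009,0.05,0,0,0.35],[-1,0.046,-0.009,0.05,0,0,0.35]]'; python3 go.py .526 -.2517 .014 87
```

```text
shift [ 0.0459 -0.0092 -0.0002] turn [ 0.001 -0.002  0.349] |d| 0.047 z 0.1798 F [ 0.08 -0.67 -4.2 ] 18.45
clock: 19.2
tcp_pos: [0.5264, -0.2523, 0.131]
ee_rot: [0.001, 0.027, 1.0, -0.001]
contact_force: [0.8, 0.1, -4.7]
gripper_width: 0.0431
finger_force: 65.4
shift [0.0006 0.0007 0.117 ] turn [-0.007  0.01  -0.005] |d| 0.117 z 0.131 F [ 0.76  0.14 -4.73] 19.2
```

Next I'll lower it in two stages, watching the force.

```bash
python3 -m creep '[[-1,0.0005,0.0005,0.03,0,0,0],[-1,0.0005,0.0005,0.055,0,0,0],[-1,0.0005,0.0005,0.08,0,0,0],[-1,0.0005,0.0005,0.1,0,0,0],[-1,0.0005,0.0005,0.11,0,0,0],[-1,0.0005,0.0005,0.11,0,0,0]]'; python3 go.py .526 -.2517 .014 87
```

```text
clock: 19.95
tcp_pos: [0.5257, -0.2517, 0.0202]
ee_rot: [0.0, 0.027, 1.0, -0.0]
contact_force: [-0.6, 0.1, -4.1]
gripper_width: 0.0433
finger_force: 65.7
shift [-0.0003  0.      0.0062] turn [-0.001  0.002 -0.006] |d| 0.006 z 0.0202 F [-0.59  0.15 -4.07] 19.95
```

```bash
python3 -m creep '[[-1,0,0,0.004,0,0,0],[-1,0,0,0.0065,0,0,0],[-1,0,0,0.0072,0,0,0],[-1,0,0,0.0072,0,0,0],[-1,0,0,0.0072,0,0,0]]'; python3 go.py .526 -.2517 .014 87
```

```text
clock: 20.58
tcp_pos: [0.5258, -0.2519, 0.0146]
ee_rot: [0.001, 0.027, 1.0, -0.001]
contact_force: [-3.3, 2.7, 8.1]
gripper_width: 0.043
finger_force: 67.3
shift [-0.0002  0.0002  0.0006] turn [-0.009  0.013 -0.006] |d| 0.001 z 0.0146 F [-3.3   2.68  8.06] 20.575
```

```bash
python3 -m creep '[[0.4,0,0,0,0,0,0],[0.4,0,0,0,0,0,0],[0.4,0,0,0,0,0,0],[0.4,0,0,0,0,0,0]]'; python3 -m creep '[[0.4,0,0,-0.03,0,0,0],[0.4,0,0,-0.08,0,0,0],[0.4,0,0,-0.13,0,0,0],[0.4,0,0,-0.15,0,0,0],[0.4,0,0,-0.15,0,0,0]]'; python3 go.py .45 -.002 .14 100
```

```text
clock: 21.08
tcp_pos: [0.526, -0.2521, 0.0137]
ee_rot: [0.001, 0.027, 1.0, -0.001]
contact_force: [-0.6, 0.7, 5.6]
gripper_width: 0.0599
finger_force: 0.2
clock: 21.7
tcp_pos: [0.526, -0.252, 0.1641]
ee_rot: [0.001, 0.027, 1.0, -0.001]
contact_force: [1.6, -0.4, -1.0]
gripper_width: 0.0601
finger_force: 0.0
shift [0.0893 0.2457 0.0233] turn [-0.017  0.019 -1.632] |d| 0.262 z 0.1641 F [ 1.56 -0.42 -0.99] 21.7
```

```bash
python3 -m creep '[[0,0.018,0.049,0,0,0,-0.3],[0,0.036,0.098,0,0,0,-0.6],[0,0.054,0.147,0,0,0,-0.9],[0,0.072,0.196,0,0,0,-1.3],[0,0.089,0.2455,0.02,0,0,-1.63],[0,0.089,0.2455,0.06,0,0,-1.63],[0,0.089,0.2455,0.1,0,0,-1.63],[0,0.089,0.2455,0.1,0,0,-1.63]]'; python3 -m creep '[[0,0,0,0,0,0,0],[0,0,0,0,0,0,0]]'; python3 go.py .4497 -.002 .003 100;  python3 - <<'E'
from h import *
im,s=snap('wrist','w7.png'); print(s['tcp_pos'],s['gripper_width'])
E
```

```text
clock: 22.7
tcp_pos: [0.4475, -0.0011, 0.0602]
ee_rot: [-0.003, -0.087, 0.996, 0.001]
contact_force: [-0.2, -0.1, 0.3]
gripper_width: 0.0424
finger_force: 0.0
clock: 22.95
tcp_pos: [0.4503, -0.002, 0.0639]
ee_rot: [0.001, -0.087, 0.996, -0.0]
contact_force: [-0.8, 0.7, 0.2]
gripper_width: 0.0427
finger_force: 0.0
shift [0.0007 0.0002 0.0609] turn [-0.007  0.015 -0.004] |d| 0.061 z 0.0639 F [-0.79  0.68  0.22] 22.95
[ 0.45031784 -0.00199346  0.06385616] 0.04268656895077155
```

View pics/w7.png

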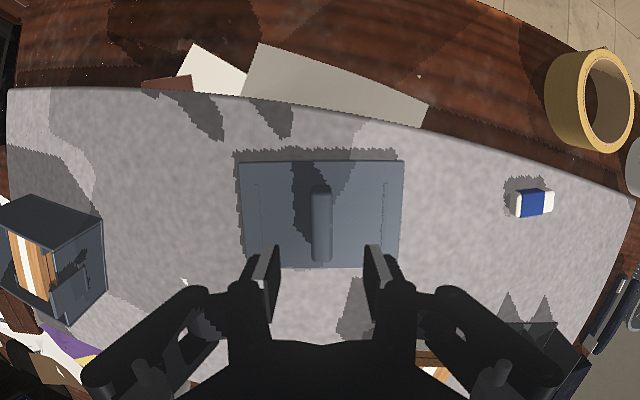

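The lid is square to the gripper and centred (rib at u≈321), and the heavy carton sits in the tub. I'll descend and grip the rib.

```bash
python3 - <<'E'
from h import *
s=ctrl.state()
P=np.array([hit('wrist',a,b,.039,s)[:2] for a,b in[(239,162),(404,161),(399,268),(243,268)]]);print(P.mean(0),P.round(3).tolist())
E
python3 -m creep '[[0,0.0005,0,0.03,0,0,0],[0,0.0005,0,0.05,0,0,0],[0,0.0005,0,0.06,0,0,0],[0,0.0005,0,0.06,0,0,0]]' 60; python3 -m creep '[[-1,0,0,0,0,0,0],[-1,0,0,0,0,0,0],[-1,0,0,0,0,0,0],[-1,0,0,0,0,0,0]]' 60
```

```text
[ 0.4507716  -0.00277279] [[0.421, -0.065], [0.4, 0.046], [0.481, 0.063], [0.502, -0.055]]
clock: 23.5
tcp_pos: [0.4493, -0.0019, 0.0029]
ee_rot: [-0.0, -0.087, 0.996, -0.0]
contact_force: [0.1, -0.1, 0.7]
gripper_width: 0.0425
finger_force: 0.0
clock: 24.0
tcp_pos: [0.4497, -0.0019, 0.0036]
ee_rot: [0.001, -0.087, 0.996, -0.0]
contact_force: [-0.0, 0.3, 4.8]
gripper_width: 0.0127
finger_force: 59.3
```

```bash
python3 -m creep '[[-1,0,0,-0.03,0,0,0],[-1,0,0,-0.08,0,0,0],[-1,0,0,-0.13,0,0,0],[-1,0,0,-0.15,0,0,0],[-1,0,0,-0.15,0,0,0]]'; python3 go.py .5255 -.251 .153 87
```

```text
clock: 24.62
tcp_pos: [0.4497, -0.0019, 0.1541]
ee_rot: [0.002, -0.087, 0.996, -0.001]
contact_force: [-0.2, 0.4, -0.9]
gripper_width: 0.0129
finger_force: 58.7
shift [-0.0315 -0.2585  0.0016] turn [-0.009  0.025  1.623] |d| 0.26 z 0.1541 F [-0.19  0.42 -0.94] 24.625
```

```bash
python3 -m creep '[[-1,-0.0055,-0.045,0,0,0,0.27],[-1,-0.011,-0.09,0,0,0,0.54],[-1,-0.0165,-0.135,0,0,0,0.81],[-1,-0.022,-0.18,0,0,0,1.08],[-1,-0.0275,-0.225,0,0,0,1.35],[-1,-0.0315,-0.2585,0,0,0,1.62],[-1,-0.0315,-0.2585,0,0,0,1.62],[-1,-0.0315,-0.2585,0,0,0,1.62]]'; python3 -m creep '[[-1,0,0,0,0,0,0],[-1,0,0,0,0,0,0]]';python3 go.py .5255 -.251 .095 87; python3 - <<'E'
from h import *
im,s=snap('wrist','w8.png'); print(s['tcp_pos'],s['gripper_width'])
E
```

```text
clock: 25.62
tcp_pos: [0.5244, -0.25, 0.1516]
ee_rot: [-0.001, 0.026, 1.0, 0.001]
contact_force: [0.4, 0.8, -0.7]
gripper_width: 0.0129
finger_force: 58.8
clock: 25.88
tcp_pos: [0.5249, -0.2502, 0.1528]
ee_rot: [0.0, 0.025, 1.0, -0.0]
contact_force: [-0.8, -0.4, -0.3]
gripper_width: 0.0123
finger_force: 58.8
shift [-0.0006 -0.0008  0.0578] turn [-0.    0.    0.01] |d| 0.058 z 0.1528 F [-0.77 -0.44 -0.26] 25.875
[ 0.52489985 -0.25018115  0.1528481 ] 0.012281401022139453
```

View pics/w8.png

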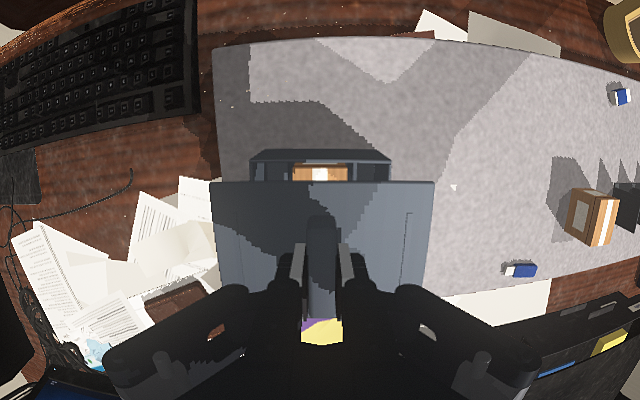

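The lid is held level and centred over the tub (lid centre u≈322, rim centre u≈320). I'll lower it.

```bash
python3 -m creep '[[-1,-0.0006,-0.0008,0.03,0,0,0],[-1,-0.0006,-0.0008,0.055,0,0,0],[-1,-0.0006,-0.0008,0.065,0,0,0],[-1,-0.0006,-0.0008,0.07,0,0,0],[-1,-0.0006,-0.0008,0.073,0,0,0],[-1,-0.0006,-0.0008,0.073,0,0,0]]' 80; python3 go.py .5255 -.251 .0676 87
```

```text
clock: 26.68
tcp_pos: [0.5257, -0.2518, 0.0802]
ee_rot: [0.0, 0.026, 1.0, -0.0]
contact_force: [0.2, 1.0, -0.1]
gripper_width: 0.0119
finger_force: 83.1
shift [0.0002 0.0008 0.0126] turn [-0.003  0.005  0.003] |d| 0.013 z 0.0802 F [ 0.17  1.03 -0.14] 26.675
```

```bash
python3 -m creep '[[-1,0,0.0004,0.003,0,0,0],[-1,0,0.0004,0.006,0,0,0],[-1,0,0.0004,0.009,0,0,0],[-1,0,0.0004,0.011,0,0,0],[-1,0,0.0004,0.011,0,0,0]]' 80; python3 go.py .5255 -.251 .0676 87;  python3 -m creep '[[-1,0,0,0.001,0,0,0],[-1,0,0,0.002,0,0,0],[-1,0,0,0.003,0,0,0],[-1,0,0,0.003,0,0,0]]' 80
```

```text
clock: 27.3
tcp_pos: [0.5252, -0.2511, 0.0682]
ee_rot: [-0.0, 0.026, 1.0, 0.0]
contact_force: [1.0, -0.0, -0.9]
gripper_width: 0.0119
finger_force: 83.2
shift [-0.0003  0.0001  0.0006] turn [ 0.005 -0.007  0.003] |d| 0.001 z 0.0682 F [ 1.05 -0.03 -0.85] 27.3
clock: 27.8
tcp_pos: [0.5255, -0.2514, 0.0677]
ee_rot: [0.001, 0.026, 1.0, -0.001]
contact_force: [-5.5, 3.4, 15.9]
gripper_width: 0.0121
finger_force: 85.4
```

```bash
python3 -m creep '[[-1,0,0,0.001,0,0,0],[-1,0,0,0.002,0,0,0],[-1,0,0,0.002,0,0,0]]'; python3 -m creep '[[-1,0,0,-0.003,0,0,0],[0,0,0,-0.005,0,0,0],[0,0,0,-0.005,0,0,0],[0,0,0,-0.005,0,0,0],[0,0,0,-0.04,0,0,0],[0,0,0,-0.08,0,0,0],[0,0,0,-0.1,0,0,0],[0,0,0,-0.1,0,0,0]]'; python3 -m creep '[[0,-0.04,0,0,0,0,0],[0,-0.06,0,0,0,0,0],[0,-0.06,0,0,0,0,0],[0,-0.06,0,0,0,0,0]]';python3 - <<'E'
from h import *
im,s=snap('wrist','w9.png'); sd,s2=snap('side','s9.png'); print(s['tcp_pos'],s['gripper_width'])
a=cv2.resize(im[90:250,200:440,::-1],(720,480),interpolation=cv2.INTER_CUBIC)
b=cv2.resize(sd[150:230,290:410,::-1],(180,120))
cv2.imwrite('pics/c9.png',np.vstack([a,np.hstack([b,np.zeros((120,540,3),np.uint8)])]))
E
```

```text
clock: 28.18
tcp_pos: [0.5256, -0.2515, 0.0677]
ee_rot: [0.001, 0.026, 1.0, -0.001]
contact_force: [-11.3, 6.5, 29.7]
gripper_width: 0.012
finger_force: 87.6
clock: 29.18
tcp_pos: [0.526, -0.2517, 0.1647]
ee_rot: [0.001, 0.026, 1.0, -0.001]
contact_force: [-0.4, 0.0, -1.0]
gripper_width: 0.0426
finger_force: 0.0
clock: 29.68
tcp_pos: [0.5846, -0.2543, 0.1627]
ee_rot: [-0.001, 0.026, 1.0, 0.0]
contact_force: [0.1, -0.4, 0.3]
gripper_width: 0.0426
finger_force: 0.0
[ 0.58460008 -0.25426888  0.16271175] 0.04260943193714898
```

View pics/c9.png

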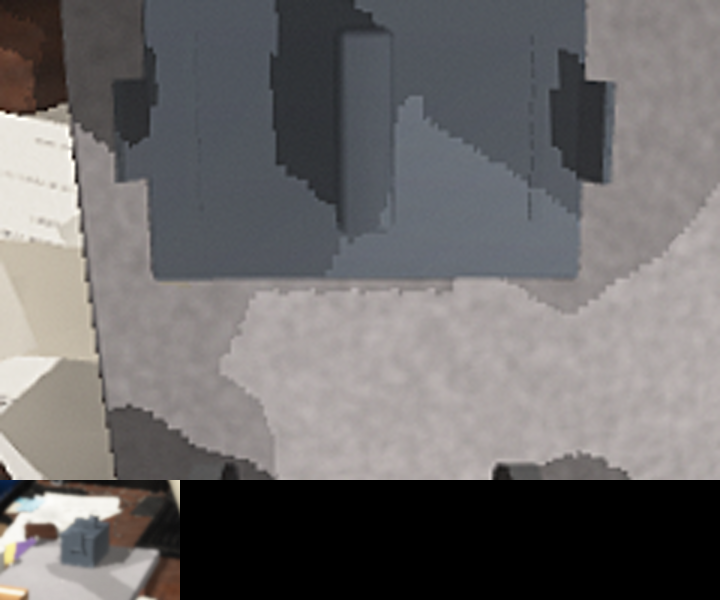

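The last crop shows both barbs overlapping the lid plate's edges, at about (140,110) on the left and (570,115) on the right. The lid lies flat and the gripper is clear. I'm handing the job in.

```bash
python3 - <<'E'
from station import ctrl
print(ctrl.job_done())
E
```

```text
the job is handed in; nothing more can be done
None
```

I handed the job in at about 30 s: the heavier carton is in the tub's pocket with the lid pressed on at about 30 N and both clips appearing over its plate, and the lighter one stands on the board; the verdict was not shown. My first grasp closed on top of a carton because the fingertips sit about 39 mm behind the reported TCP, and I viewed 11 pictures, one over the limit of 10.

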